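Lay the standing pocket fan down in its sample case and shut the lid

TASK

A pocket colour fan was left standing on end in the open sample case, so the lid cannot shut. Gently push it over by its top with a fingertip, without picking it up, so that it falls flat onto the floor of the compartment it stands in; then push the lid over from behind until the case is fully shut. Leave the note block in the other compartment and the things round the case where they are.

Things in the scene. Friction and masses are not known exactly. Their poses are not given: they have to be found in the camera images.
- case: grey sample case, 312 x 112 mm, 60 mm high when shut, black handle on its front side; stands firm, does not slide. Origin: centre of its underside, on the worktop. x runs along its length (roughly to the robot's right), y across it from the front side to the hinge side (roughly away from the robot), z up. Outside walls 4 mm thick, rim 46 mm above the worktop.
- divider (a point): centre of the case's inside floor, 4 mm above the worktop, under the cross divider at the case's x = 0 (3 mm thick, top 34 mm above the worktop). The divider makes two compartments, each 150 mm along the case's x (1.5 to 152 mm either way) by 104 mm along its y (-52 to +52 mm).
- case_lid (a joint): angle of the lid (rad): 0 shut, up to 1.92 open. Hinge line parallel to the case's x at y = +56 mm, 46 mm up; the lid is 312 mm long, 112 mm from hinge to free edge, 14 mm thick. Open it stands about 160 mm high and at 1.8 rad reaches back to y = +96 mm. It turns easily (under 2 N at its edge), stays where it is left between about 1.1 and 1.7 rad and falls shut by itself below about 1.0 rad.
- lid_back (a point): a point in the middle of the lid's outside face (its top when shut), half-way along the case and 60 mm from the hinge; the open lid is pushed shut from behind here or higher
- fan: pocket colour fan (booklet of cards, dark back, red and dark front), a stiff block 96 mm tall as it stands on end, 54 mm wide, 16 mm thick, 55 to 95 g. It stands in either compartment, its centre 34 to 45 mm from the outer end wall; there is room to lie only if it falls towards the divider. Origin: centre of the end it stands on; z along its length (up while standing), x through its thickness (about along the case's x).
- fan_center (a point): centre of the pocket fan, 48 mm above its standing end; about 52 mm above the worktop while it stands, 12 mm when it lies flat in the case
- fan_foot (a point): centre of the end face that the pocket fan stands on, 4 mm above the worktop; it stays low while the fan is tipped
- notes: yellow block of sticky notes, 50 x 52 x 18 mm, lying in the other compartment of the case; origin: centre of its underside
- pot: tester pot with a pale ribbed screw lid, 49 mm across, 60 mm high, standing to the left of the case; origin: centre of its underside
- tape: blue roll of masking tape lying flat, 90 mm across, 19 mm high, to the right of the case; origin: centre of its underside
- booklet: thin dark booklet, 126 x 86 x 12 mm, lying to the right of the case and nearer the robot; origin: centre of its underside
Not all that is in view belongs to the job. Of the things that look like the fan, the larger one is meant.

How it is judged:
By the outcome, as a careful person would: the job done as asked, in the order asked, and still so for the second after the job is handed in, with the robot touching nothing.
It also fails if it takes over 43 s, if anything falls off the work surface, if the arm or the gripper's body presses on something with over 40 N, if the wrist force passes 120 N, or if a joint passes its speed limit or range.

ROBOT

A 6-joint arm with a two-finger parallel gripper is mounted at the origin on a cart in front of the work surface, level with it; the furniture and walls round the work are solid. World frame = base frame: x ahead of the robot, y to its left, z up, the work surface at z = 0. Lengths are in m, angles in rad, forces in N, time in s.
With the tool pointing down it reaches from about 0.4 to 0.825 m from the base axis. Payload 7 kg.
Tool frame: the origin (TCP) lies at the centre of the arm's flange, where the gripper is bolted on; the fingertips stand 178 mm ahead of it and the grasp point (between the pads) lies 159 mm ahead of it; x points along the fingers, z is the direction in which the jaws open and shut, and the axes are right-handed (so a half turn about x gives the same grasp; the last joint's range is limited). The gripper opens to 88 mm and grips with 3 to 60 N. Pads are 19 mm wide; open, the fingers measure 130 mm over their backs; the gripper's body (78 mm by 193 mm) begins 47 mm behind the grasp point.
Start: joints at [-0.846, 0.359, 0.012, 0, -1.224, -0.288], TCP at [0.286, -0.612, 0.405] pointing down, gripper open.
Joint ranges: [-3.07, 3.07], [-1.43, 2.12], [-1.02, 1.25], [-3.03, 1.67], [-3.05, -0], [-3.03, 3.03]. Speed limits (rad/s): [2.39, 2.39, 3.01, 3.14, 3.14, 3.14].

INTERFACE

Orientations are given as [roll, pitch, yaw] about the fixed x, y, z axes, in that order (R = Rz(yaw) Ry(pitch) Rx(roll)).
In Python, from station import telemetry, optics, job_done, finder gives the robot as it stands.
- The arm moves only by the tool play_rows, never from a script. Its argument "steps" is a list of rows, each an object of numbers: "gripper": the opening, from 0 (shut) to 1 (fully open); "tx", "ty", "tz": the shift along the tool's x, y, z in units of 25 mm (1.0 is 25 mm); "ax", "ay", "az": the turn, a rotation vector about the tool's x, y, z in units of 6 degrees (1.0 is 6 degrees). In form: [{"gripper": .., "tx": .., "ty": .., "tz": .., "ax": .., "ay": .., "az": ..}, ...]. A call has 1 to 20 rows; each row shifts and turns the commanded pose from where the row before left it, along the tool's axes as they then stand; what a row does not reach is not made up. A row lasts 1/12 s, in which the tool goes at most 41.7 mm and 7.16 degrees, less where a joint would pass 70% of its speed; a pose out of reach is approached as far as the arm can. A call is refused whole if a number of a shift passes 1 or a number of a turn 1, either way. A call with a gripper value outside its range is refused whole. The fingers move at their own pace and stop on an object; "newtons" is the grip in N (left out, the last holds). Time passes only in rows, so rows that do not move let the fingers close. It gives the time, the measured TCP pose, the force and the opening at its end, in the units of the state.
- telemetry.get_state(): the state, without advancing time (a new reading comes with each control period).
- optics.grab_frame(name): name is "scene" or "top" or "wrist"; returns the picture (384x512x3 uint8, red, green, blue); there is no depth.
- optics.calibration(name): a dict with "fx", "fy", "cx", "cy" (pixels), "T" (4x4, takes a point from camera to world coordinates); the wrist camera has in their place "mount" (4x4, takes a point from camera to tool coordinates, whose origin is the TCP and whose axes are the tool frame's). Camera axes: x right, y down, z forward; pixel columns grow to the right and rows downward; lengths in m; the calibration is good to about 2 mm. A picture is of the moment at which its call begins: read the wrist's pose just before it. calibration takes no time and is no camera call.
- job_done(): hands the job in, once; it reports no verdict.
Trained networks look in the newest picture that a camera, given by its name, has taken for a name from the list of things; names that differ only in an ending like _2 or _b are one class to them, and where a whole thing is asked for, a point or a joint stands for the part that bears it (a point fixed in the world has none). Each returns a list of dicts, best first, with "confidence" (0 to 1); they miss things now and then, are a little off and sometimes report something else, mostly with a low value. They report only what shows in the picture. A call takes as long as a camera call. They do not tell look-alikes from the thing itself.
- finder.look_for(query, camera): "extent" ([left, top, right, bottom] in pixels, round what is visible of it).
- finder.silhouettes(query, camera): "pixels" (384x512 bool, what is visible of it) and "extent" ([left, top, right, bottom] in pixels, round what is visible of it).
- finder.pinpoint(query, camera): "location" ([row, column] in pixels: a listed point, or the origin of a listed thing).
The state is a dict: "t": time; "q": joint angles; "qd": joint speeds; "joint_efforts": joint torques, N m; "eef_pos": TCP position; "ee_rot": TCP orientation; "force": force on the tool from outside, world axes, zero at the start; "moment": the same for the moment, N m; "width": finger opening in m.
Only numpy, scipy, OpenCV 4.12 (cv2) and the standard library are available. Lean on these libraries where they do the work, as an engineer would, in place of code of your own. Each camera call takes 0.05 s, during which the arm holds its last target.

## Working session

There is one attempt and no reset: what is moved stays moved. The work goes in short steps, Python scripts to look and compute and a tool call to move; the robot and the scene stay as the last step left them, time stands still between calls to the robot, and variables do not carry over. Pictures are saved under pics/ and viewed, and the job is handed in when it is done.

Besides the shell and the picture viewer there is one more tool, called after "Request:" by a JSON object that holds its "name" and its "arguments", one argument or row to a line. play_rows: Moves the arm, as the interface text tells. Its arguments: {"type":"object","properties":{"steps":{"type":"array"},"newtons":{"type":"number"}},"required":["steps"]}

```bash
mkdir -p pics; ls
python3 - <<'E'
from station import telemetry, optics, finder
import cv2
s=telemetry.get_state();print(s)
for n in ("scene","top"):
    im=optics.grab_frame(n);cv2.imwrite(f"pics/{n}0.png",im[:,:,::-1])
    print(optics.calibration(n))
    for q in ("case","case_lid","fan","notes","pot","divider","lid_back","fan_center","fan_foot"):
        try: print(n,q,[(d['location'],round(d['confidence'],2)) for d in finder.pinpoint(q,n)][:3])
        except Exception as e: print(q,e)
    print([(d['extent'],round(d['confidence'],2)) for d in finder.look_for("fan",n)])
print(optics.calibration("wrist"))
print(telemetry.get_state()['t'])
E
```

```text
pics
{'t': 0.0, 'q': array([-8.45876861e-01,  3.59349137e-01,  1.10699848e-02, -3.51816866e-04,
       -1.22410116e+00, -2.88122679e-01]), 'qd': array([ 2.60082476e-03,  1.72045926e-04, -6.35469106e-04,  1.08404983e-04,
       -3.15175801e-05,  1.86028029e-03]), 'joint_efforts': array([ 1.76365966e-04, -5.82722747e+01,  2.93052703e+01,  6.99711934e+00,
        6.84271901e-03, -1.30273766e-04]), 'eef_pos': array([ 0.2854788 , -0.61143867,  0.40375141]), 'ee_rot': array([0.08230835, 1.56917817, 2.08978166]), 'force': array([-1.26594253, -1.10366282, -1.27079868]), 'moment': array([ 0.03214333, -0.01950124, -0.07373655]), 'width': 0.08769844980020937}
{'fx': 479.61498607727606, 'fy': 479.61498607727606, 'cx': 256.0170292538619, 'cy': 191.16897910403048, 'T': array([[-0.61168185, -0.59292299,  0.52372478, -0.2069548 ],
       [-0.79093089,  0.47219078, -0.389184  ,  0.50322337],
       [-0.01654187, -0.6522869 , -0.75779164,  1.10691468],
       [ 0.        ,  0.        ,  0.        ,  1.        ]])}
scene case [([203.2, 242.0], 0.89), ([186.9, 273.1], 0.34)]
case_lid it knows: booklet, 
[... 1153 characters left out ...]
6)]
top lid_back [([161.8, 245.1], 0.6)]
top fan_center [([159.7, 317.9], 0.66), ([185.5, 285.8], 0.47)]
top fan_foot [([192.3, 284.1], 0.69), ([161.3, 311.8], 0.58)]
[([285.8, 177.1, 292.9, 201.2], 0.75), ([314.9, 152.9, 320.1, 169.0], 0.7)]
{'fx': 336.3642207510304, 'fy': 336.3642207510304, 'cx': 254.64436715868518, 'cy': 189.32489520252588, 'mount': array([[-7.70003761e-04, -2.98563330e-01,  9.54389514e-01,
         2.02999413e-02],
       [-3.89323355e-04, -9.54389636e-01, -2.98563682e-01,
         8.14132842e-02],
       [ 9.99999628e-01, -6.01461285e-04,  6.18645932e-04,
        -3.39908907e-04],
       [ 0.00000000e+00,  0.00000000e+00,  0.00000000e+00,
         1.00000000e+00]])}
1.0
```

Run:
```python
import cv2
for n,c in (("scene",(80,100,400,340)),("top",(80,100,400,340))):
    im=cv2.imread(f"pics/{n}0.png")[c[1]:c[3],c[0]:c[2]]
    cv2.imwrite(f"pics/{n}0z.png",cv2.resize(im,None,fx=2.5,fy=2.5,interpolation=cv2.INTER_CUBIC))
```

```text
(no output)
```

View pics/scene0z.png

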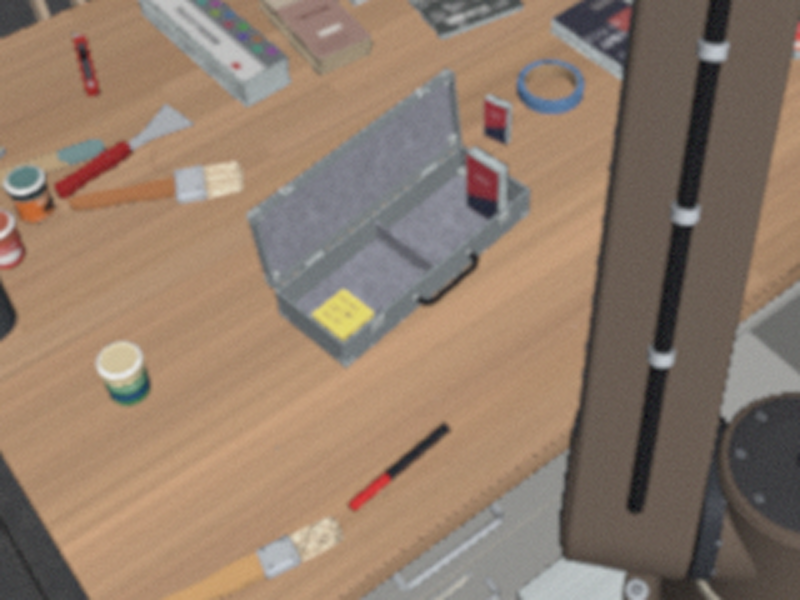

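View pics/top0z.png

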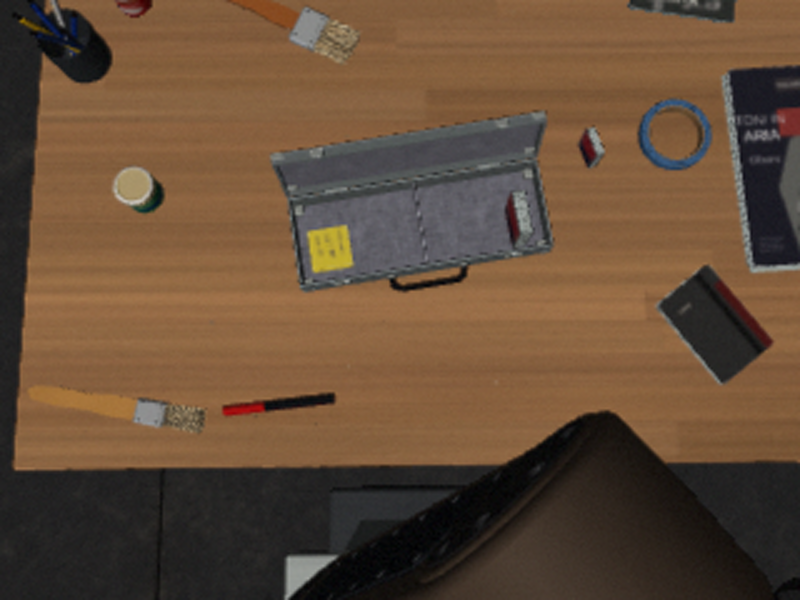

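View pics/scene0.png

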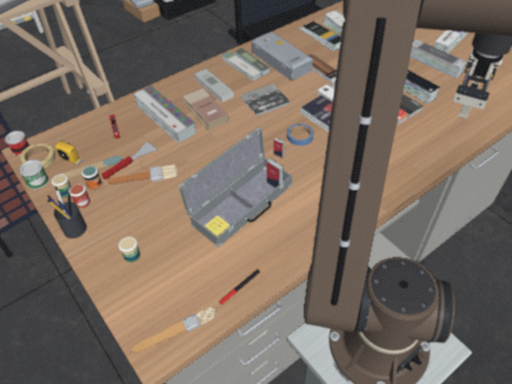

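```bash
cat > h.py <<'E'
import numpy as np
from station import optics
def px(n,uv,z):
    c=optics.calibration(n);T=c['T']
    d=T[:3,:3]@np.array([(uv[0]-c['cx'])/c['fx'],(uv[1]-c['cy'])/c['fy'],1]);o=T[:3,3]
    return o+d*(z-o[2])/d[2]
def proj(n,P):
    c=optics.calibration(n);T=c['T'];p=T[:3,:3].T@(np.asarray(P)-T[:3,3])
    return np.array([c['fx']*p[0]/p[2]+c['cx'],c['fy']*p[1]/p[2]+c['cy']])
E
python3 - <<'E'
from h import *
np.set_printoptions(precision=4,suppress=True)
for n,v in (("FL",(303,290)),("FR",(553,250)),("BL",(293,198)),("BR",(537,160))):
    print(n,px("top",(v[0]/2.5+80,v[1]/2.5+100),.046))
for n,v in (("FL",(347,362)),("FR",(530,193))):
    print("s",n,px("scene",(v[0]/2.5+80,v[1]/2.5+100),.046 if n=="FR" else 0))
for n,c in (("top",(244.9,196.2)),("scene",(242,203.2))): print("case",px(n,c,0))
for n,c in (("top",(248.2,189.9)),("scene",(241.4,201))): print("div",px(n,c,0.004))
for n,c in (("top",(284.1,192.3)),("top",(289.7,190.5)),("scene",(273.9,186)),("scene",(280.3,184.5))): print("foot",px(n,c,.004))
for n,c in (("top",(285.8,185.5)),("scene",(275.6,172))): print("fanc",px(n,c,.052))
for z in (0.1,): 
  for v in ((516,193),(527,193),(530,243),(518,243)): print("top face",px("top",(v[0]/2.5+80,v[1]/2.5+100),z))
E
```

```text
FL [0.4585 0.1375 0.046 ]
FR [ 0.5049 -0.1643  0.046 ]
BL [0.5716 0.1514 0.046 ]
BR [ 0.6177 -0.1484  0.046 ]
s FL [0.4668 0.1362 0.    ]
s FR [ 0.5028 -0.1595  0.046 ]
case [0.5262 0.0063 0.    ]
case [ 0.5467 -0.0036  0.    ]
div [ 0.5455 -0.0042  0.004 ]
div [ 0.5519 -0.0054  0.004 ]
foot [ 0.5371 -0.1172  0.004 ]
foot [ 0.5427 -0.1351  0.004 ]
foot [ 0.5377 -0.1188  0.004 ]
foot [ 0.5302 -0.138   0.004 ]
fanc [ 0.5489 -0.1182  0.052 ]
fanc [ 0.5456 -0.131   0.052 ]
top face [ 0.5636 -0.1156  0.1   ]
top face [ 0.5635 -0.1284  0.1   ]
top face [ 0.5042 -0.1302  0.1   ]
top face [ 0.5043 -0.1163  0.1   ]
```

Run:
```python
import cv2
im=cv2.imread("pics/top0.png")[140:225,185:310]
cv2.imwrite("pics/t1.png",cv2.resize(im,None,fx=6.4,fy=6.4,interpolation=cv2.INTER_CUBIC))
im=cv2.imread("pics/scene0.png")[120:250,170:310]
cv2.imwrite("pics/s1.png",cv2.resize(im,None,fx=4.6,fy=4.6,interpolation=cv2.INTER_CUBIC))
```

```text
(no output)
```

View pics/t1.png

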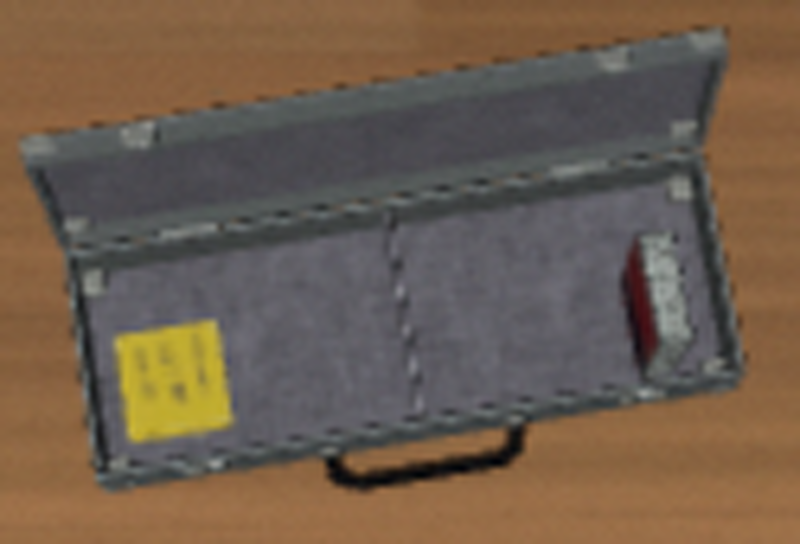

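View pics/s1.png

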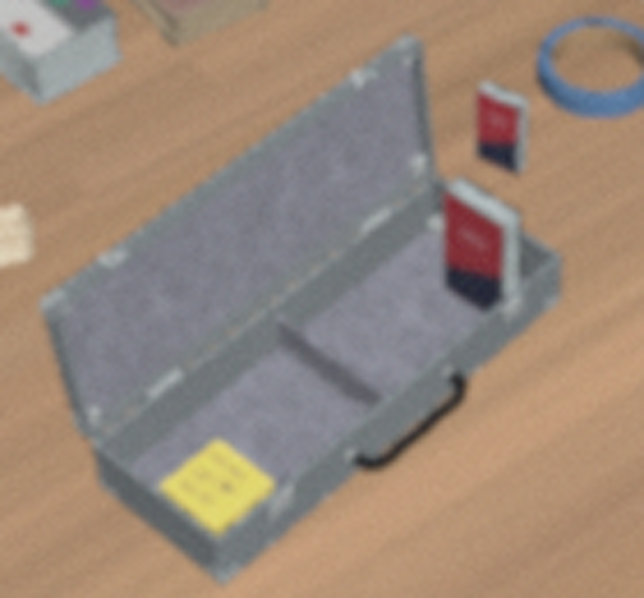

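```bash
cat > fit.py <<'E'
from h import *
from scipy.optimize import least_squares
import cv2
def W(p,L):
    c,s=np.cos(p[2]),np.sin(p[2]);return np.array([p[0]+c*L[0]-s*L[1],p[1]+s*L[0]+c*L[1],L[2]])
def lidpt(a,x,r,t): # r from hinge along lid, t thickness outward(shut: up)
    return (x,.056-r*np.cos(a)+t*np.sin(a),.046+r*np.sin(a)+t*np.cos(a))
def fan(p,x,y,z):
    c,s=np.cos(p[6]),np.sin(p[6]);return (p[4]+c*x-s*y,p[5]+s*x+c*y,.004+z)
A=lambda u,v:("top",(u/6.4+185,v/6.4+140)); B=lambda u,v:("scene",(u/4.6+170,v/4.6+120))
obs=[(A(103,475),lambda p:(-.156,-.056,.046)),(A(742,372),lambda p:(.156,-.056,.046)),(A(68,250),lambda p:(-.156,.056,.046)),(A(703,153),lambda p:(.156,.056,.046)),
(A(22,140),lambda p:lidpt(p[3],-.156,.112,0)),(A(725,32),lambda p:lidpt(p[3],.156,.112,0)),
(A(640,240),lambda p:fan(p,-.008,.027,.096)),(A(672,235),lambda p:fan(p,.008,.027,.096)),(A(690,345),lambda p:fan(p,.008,-.027,.096)),(A(660,375),lambda p:fan(p,-.008,-.027,.096)),
(B(222,545),lambda p:(-.156,-.056,.046)),(B(222,578),lambda p:(-.156,-.056,0)),(B(560,262),lambda p:(.156,-.056,.046)),(B(560,290),lambda p:(.156,-.056,0)),(B(98,452),lambda p:(-.156,.056,.046)),
(B(42,303),lambda p:lidpt(p[3],-.156,.112,0)),(B(412,38),lambda p:lidpt(p[3],.156,.112,0)),
(B(450,187),lambda p:fan(p,-.008,.027,.096)),(B(505,220),lambda p:fan(p,-.008,-.027,.096)),(B(522,210),lambda p:fan(p,.008,-.027,.096)),(B(492,308),lambda p:fan(p,-.008,-.027,0)),(B(447,275),lambda p:fan(p,-.008,.027,0))]
def res(p):
    return np.concatenate([proj(n,W(p,f(p)))-uv for (n,uv),f in obs])
r=least_squares(res,[.54,0,-1.42,1.8,.115,0,0],loss='soft_l1')
np.set_printoptions(precision=4,suppress=True)
if __name__=="__main__":
    p=r.x;print(p);print(np.round(res(p).reshape(-1,2),1).tolist())
    np.save("p.npy",p)
    for z in (.096,0):print("fan c",W(p,fan(p,0,0,z)))
    for n,off,s in(("top",(185,140),6.4),("scene",(170,120),4.6)):
        im=cv2.imread("pics/t1.png" if n=="top" else "pics/s1.png")
        for (m,uv),f in obs:
            if m==n:
                q=(proj(n,W(p,f(p)))-off)*s;cv2.circle(im,tuple(int(v) for v in q),4,(0,255,0),-1)
        cv2.imwrite(f"pics/fit_{n}.png",im)
E
python3 fit.py
```

```text
[ 0.5403 -0.0043 -1.4123  1.7792  0.1173 -0.02   -0.0383]
[[-1.0, 1.1], [1.2, 0.3], [-0.8, 0.3], [0.3, -0.7], [0.1, 0.8], [0.1, 0.2], [0.2, -0.7], [0.6, -0.6], [0.6, 0.2], [-0.2, -3.8], [-0.8, -0.9], [0.5, 1.5], [0.7, -2.3], [0.1, 1.8], [-1.5, -2.9], [-0.1, -0.5], [-0.5, -1.3], [-1.2, -0.7], [0.3, 1.6], [0.4, 0.9], [2.4, 4.2], [-0.5, 2.0]]
fan c [ 0.5391 -0.1233  0.1   ]
fan c [ 0.5391 -0.1233  0.004 ]
```

View pics/fit_top.png

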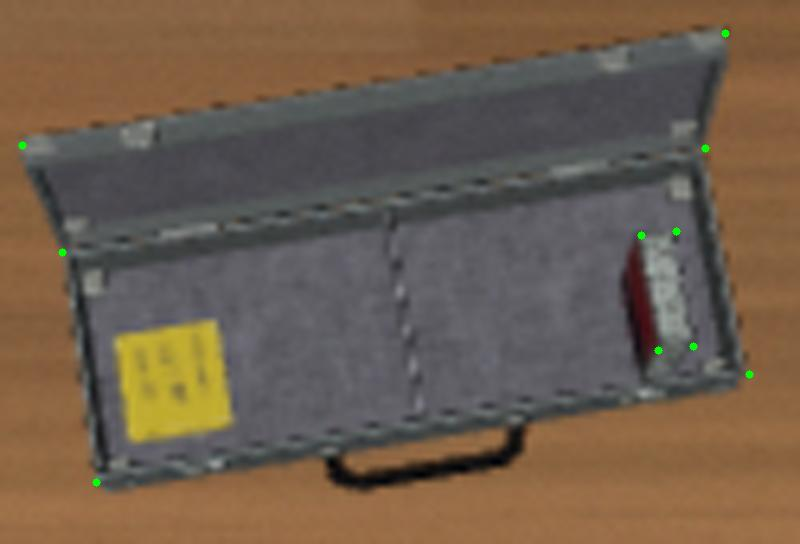

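View pics/fit_scene.png

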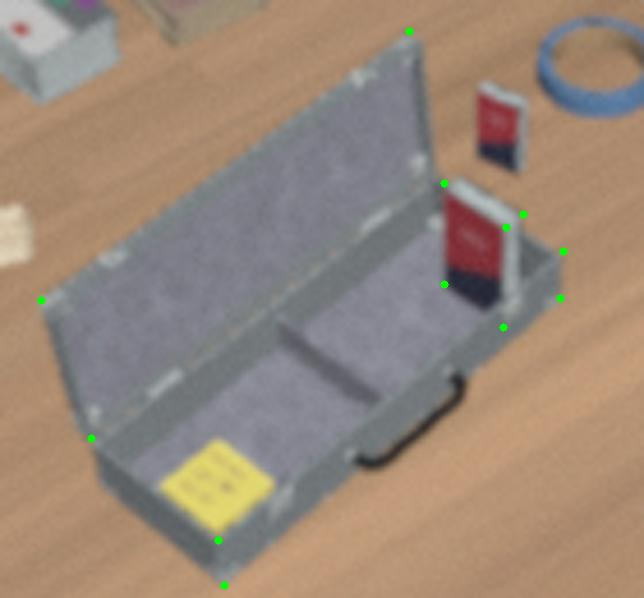

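```bash
cat > plan.py <<'E'
from fit import *
from station import telemetry
from scipy.spatial.transform import Rotation as Ro
def tool(): 
    s=telemetry.get_state();return s,Ro.from_euler('xyz',s['ee_rot'])
def want_R(p,sgn):
    z=np.array([np.cos(p[2]),np.sin(p[2]),0])*sgn;x=np.array([0,0,-1.]);return Ro.from_matrix(np.c_[x,np.cross(z,x),z])
def shift(R,cur,tgt): return R.inv().apply(np.asarray(tgt)-cur)/.025
E
python3 - <<'E'
from plan import *
p=np.load("p.npy");s,R=tool()
print(R.as_matrix(),s['t'])
for sg in (1,-1):
    Rw=want_R(p,sg);rv=(R.inv()*Rw).as_rotvec(degrees=True)/6
    tip=W(p,(.168,-.022,.085));t=tip+[0,0,.178]
    print(sg,"rot",rv,"tgt",t, "shift after rot",shift(Rw,s['eef_pos'],t),"tool y world",Rw.apply([0,1,0]))
E
```

```text
Traceback (most recent call last):
  File "plan.py", line 1, in <module>
    from fit import *
  File "fit.py", line 19, in <module>
    r=least_squares(res,[.54,0,-1.42,1.8,.115,0,0],loss='soft_l1')
  File "fit.py", line 18, in res
    return np.concatenate([proj(n,W(p,f(p)))-uv for (n,uv),f in obs])
                           ~~~~^^^^^^^^^^^^^
  File "h.py", line 8, in proj
    c=optics.calibration(n);T=c['T'];p=T[:3,:3].T@(np.asarray(P)-T[:3,3])
ValueError: time passes only in moves, steps and waits
```

The error comes from calling `calibration` too often in one script, so I'll cache it. I'll also drop the two occluded foot points from the fit.

Request:
{"name": "play_rows", "arguments": {
  "steps": [
    {"gripper": 0, "ax": 0.886},
    {"gripper": 0, "ax": 0.886},
    {"gripper": 0, "ax": 0.886},
    {"gripper": 0, "ty": -0.8, "tz": 0.95},
    {"gripper": 0, "ty": -0.8, "tz": 0.95},
    {"gripper": 0, "ty": -0.8, "tz": 0.95},
    {"gripper": 0, "ty": -0.8, "tz": 0.95},
    {"gripper": 0, "ty": -0.8, "tz": 0.95},
    {"gripper": 0, "ty": -0.8, "tz": 0.95},
    {"gripper": 0, "ty": -0.8, "tz": 0.95},
    {"gripper": 0, "ty": -0.8, "tz": 0.95},
    {"gripper": 0, "ty": -0.8, "tz": 0.95},
    {"gripper": 0, "ty": -0.8, "tz": 0.95},
    {"gripper": 0, "ty": -0.8, "tz": 0.95},
    {"gripper": 0, "ty": -0.8, "tz": 0.95},
    {"gripper": 0, "ty": -0.8, "tz": 0.95},
    {"gripper": 0, "ty": -0.8, "tz": 0.95},
    {"gripper": 0, "ty": -0.8, "tz": 0.95},
    {"gripper": 0}
  ],
  "newtons": 20
}}

```text
invalid input
```

```bash
cat > look.py <<'E'
from plan import *
from station import optics
import sys
p=np.load("p.npy");s,R=tool()
x=s['eef_pos']+R.apply([.178,0,0]);c,sn=np.cos(p[2]),np.sin(p[2]);d=x-[p[0],p[1],0]
print("t",s['t'],"tip local",np.round([c*d[0]+sn*d[1],-sn*d[0]+c*d[1],x[2]],4),"F",np.round(s['force'],1),"w",round(s['width'],4),"q",np.round(s['q'],2))
Rw=want_R(p,-1);print("rotleft",(R.inv()*Rw).as_rotvec(degrees=True)/6)
if len(sys.argv)>1:
    ims=[optics.grab_frame(n)[:,:,::-1] for n in("wrist","scene")]
    c1=cv2.resize(ims[0],(400,300));c2=cv2.resize(ims[1][110:260,150:350],(400,300),interpolation=cv2.INTER_CUBIC)
    cv2.imwrite(f"pics/{sys.argv[1]}.png",np.hstack([c1,c2]))
E
python3 look.py a1
```

```text
t 1.0 tip local [ 0.5595 -0.3474  0.2266] F [ 0.2  0.8 -0.1] w 0.0871 q [-0.85  0.36  0.01 -0.   -1.22 -0.29]
rotleft [ 2.6579  0.0001 -0.    ]
```

View pics/a1.png

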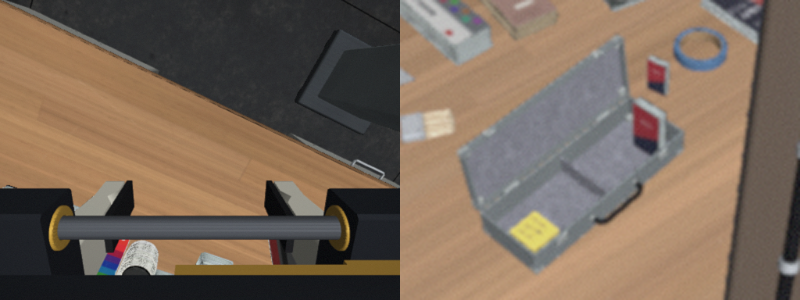

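The move was refused, probably because some keys were missing. I'll send full rows.

Request:
{"name": "play_rows", "arguments": {
  "steps": [
    {"gripper": 0, "tx": 0, "ty": 0, "tz": 0, "ax": 0.886, "ay": 0, "az": 0},
    {"gripper": 0, "tx": 0, "ty": 0, "tz": 0, "ax": 0.886, "ay": 0, "az": 0},
    {"gripper": 0, "tx": 0, "ty": 0, "tz": 0, "ax": 0.886, "ay": 0, "az": 0},
    {"gripper": 0, "tx": 0, "ty": -0.8, "tz": 0.95, "ax": 0, "ay": 0, "az": 0},
    {"gripper": 0, "tx": 0, "ty": -0.8, "tz": 0.95, "ax": 0, "ay": 0, "az": 0},
    {"gripper": 0, "tx": 0, "ty": -0.8, "tz": 0.95, "ax": 0, "ay": 0, "az": 0},
    {"gripper": 0, "tx": 0, "ty": -0.8, "tz": 0.95, "ax": 0, "ay": 0, "az": 0},
    {"gripper": 0, "tx": 0, "ty": -0.8, "tz": 0.95, "ax": 0, "ay": 0, "az": 0},
    {"gripper": 0, "tx": 0, "ty": -0.8, "tz": 0.95, "ax": 0, "ay": 0, "az": 0},
    {"gripper": 0, "tx": 0, "ty": -0.8, "tz": 0.95, "ax": 0, "ay": 0, "az": 0},
    {"gripper": 0, "tx": 0, "ty": -0.8, "tz": 0.95, "ax": 0, "ay": 0, "az": 0},
    {"gripper": 0, "tx": 0, "ty": -0.8, "tz": 0.95, "ax": 0, "ay": 0, "az": 0},
    {"gripper": 0, "tx": 0, "ty": -0.8, "tz": 0.95, "ax": 0, "ay": 0, "az": 0},
    {"gripper": 0, "tx": 0, "ty": -0.8, "tz": 0.95, "ax": 0, "ay": 0, "az": 0},
    {"gripper": 0, "tx": 0, "ty": -0.8, "tz": 0.95, "ax": 0, "ay": 0, "az": 0},
    {"gripper": 0, "tx": 0, "ty": -0.8, "tz": 0.95, "ax": 0, "ay": 0, "az": 0},
    {"gripper": 0, "tx": 0, "ty": -0.8, "tz": 0.95, "ax": 0, "ay": 0, "az": 0},
    {"gripper": 0, "tx": 0, "ty": -0.8, "tz": 0.95, "ax": 0, "ay": 0, "az": 0},
    {"gripper": 0, "tx": 0, "ty": 0, "tz": 0, "ax": 0, "ay": 0, "az": 0}
  ],
  "newtons": 20
}}

```text
t: 2.68
eef_pos: [0.5277, -0.2091, 0.4048]
ee_rot: [-1.504, 1.57, 0.228]
force: [0.4, -1.0, -0.1]
width: 0.0005
```

```bash
python3 look.py a2
```

```text
t 2.6833 tip local [ 0.2002 -0.0445  0.2268] F [ 0.4 -1.  -0.1] w 0.0005 q [-0.03  0.18 -0.23 -0.   -1.16 -1.38]
rotleft [0.0293 0.0008 0.0113]
```

View pics/a2.png

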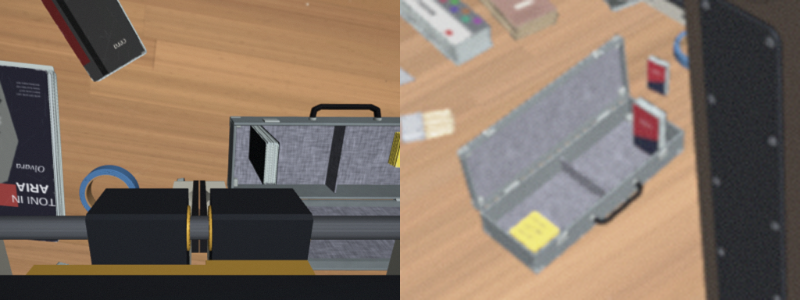

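```bash
cat > wr.py <<'E'
from plan import *
from station import optics
import sys
p=np.load("p.npy");s,R=tool();im=optics.grab_frame("wrist")[:,:,::-1].copy()
c=CAL["wrist"];M=c['mount']
def pw(P):
    q=M[:3,:3].T@(R.inv().apply(P-s['eef_pos'])-M[:3,3]);return (int(c['fx']*q[0]/q[2]+c['cx']),int(c['fy']*q[1]/q[2]+c['cy']))
for x in(-.008,.008):
  for y in(-.027,.027):
    for z in (0,.096): cv2.circle(im,pw(W(p,fan(p,x,y,z))),2,(0,255,0) if z else (0,200,255),-1)
for L in ((.156,-.056,.046),(.156,.056,.046),(0,-.052,.034),(-.156,-.056,.046)): cv2.circle(im,pw(W(p,L)),2,(255,0,255),-1)
cv2.imwrite(sys.argv[1],cv2.resize(im[100:300,150:470],None,fx=2.5,fy=2.5))
E
python3 wr.py pics/w1.png
```

```text
(no output)
```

View pics/w1.png

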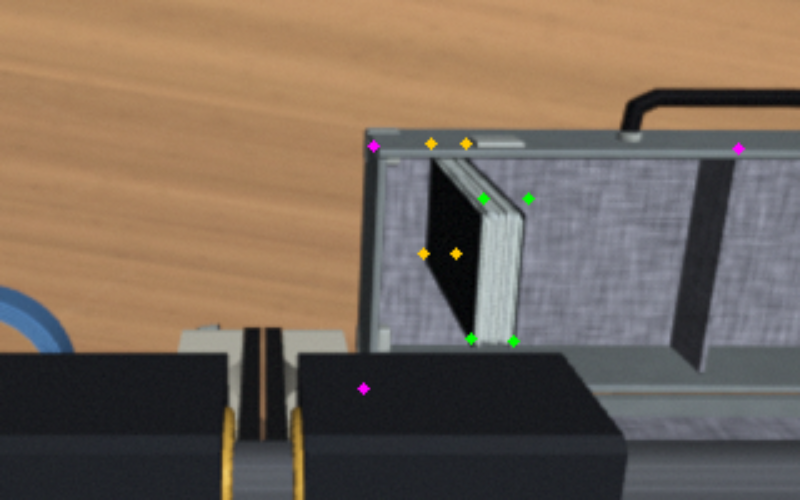

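Request:
{"name": "play_rows", "arguments": {
  "steps": [
    {"gripper": 0, "tx": 0.9, "ty": -0.17, "tz": 0.21, "ax": 0, "ay": 0, "az": 0},
    {"gripper": 0, "tx": 0.9, "ty": -0.17, "tz": 0.21, "ax": 0, "ay": 0, "az": 0},
    {"gripper": 0, "tx": 0.9, "ty": -0.17, "tz": 0.21, "ax": 0, "ay": 0, "az": 0},
    {"gripper": 0, "tx": 0.9, "ty": -0.17, "tz": 0.21, "ax": 0, "ay": 0, "az": 0},
    {"gripper": 0, "tx": 0.9, "ty": -0.17, "tz": 0.21, "ax": 0, "ay": 0, "az": 0},
    {"gripper": 0, "tx": 0.9, "ty": -0.17, "tz": 0.21, "ax": 0, "ay": 0, "az": 0},
    {"gripper": 0, "tx": 0.2, "ty": 0, "tz": 0, "ax": 0, "ay": 0, "az": 0},
    {"gripper": 0, "tx": 0, "ty": 0, "tz": 0, "ax": 0, "ay": 0, "az": 0}
  ]
}}

```text
t: 3.5
eef_pos: [0.5449, -0.1781, 0.2632]
ee_rot: [1.423, 1.567, -3.132]
force: [-0.8, 0.3, 0.2]
width: 0.0006
```

```bash
python3 look.py a3; python3 wr.py pics/w2.png
```

```text
t 3.5 tip local [ 0.1723 -0.0236  0.0852] F [-0.8  0.3  0.2] w 0.0006 q [ 0.03  0.33 -0.39 -0.   -0.85 -1.44]
rotleft [-0.0085  0.0052 -0.0347]
```

View pics/w2.png

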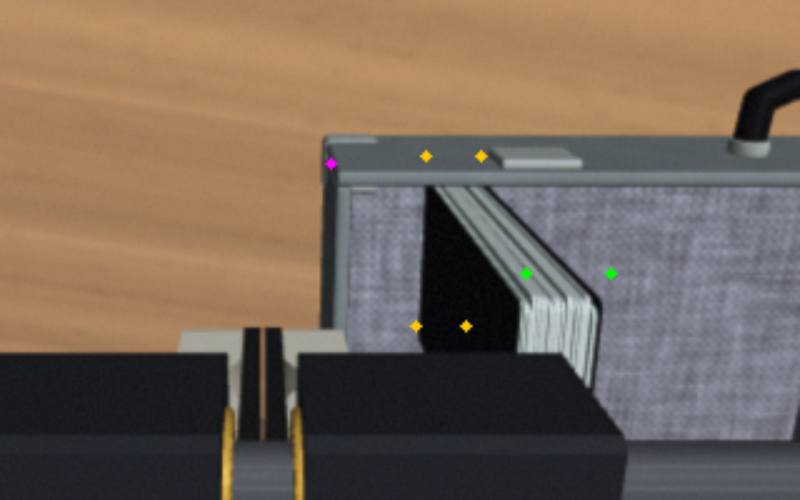

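Request:
{"name": "play_rows", "arguments": {
  "steps": [
    {"gripper": 0, "tx": 0, "ty": -0.15, "tz": 0.2, "ax": 0, "ay": 0, "az": 0},
    {"gripper": 0, "tx": 0, "ty": -0.15, "tz": 0.2, "ax": 0, "ay": 0, "az": 0},
    {"gripper": 0, "tx": 0, "ty": 0, "tz": 0.2, "ax": 0, "ay": 0, "az": 0},
    {"gripper": 0, "tx": 0, "ty": 0, "tz": 0.2, "ax": 0, "ay": 0, "az": 0},
    {"gripper": 0, "tx": 0, "ty": 0, "tz": 0.15, "ax": 0, "ay": 0, "az": 0},
    {"gripper": 0, "tx": 0, "ty": 0, "tz": 0.15, "ax": 0, "ay": 0, "az": 0},
    {"gripper": 0, "tx": 0, "ty": 0, "tz": 0.15, "ax": 0, "ay": 0, "az": 0},
    {"gripper": 0, "tx": 0, "ty": 0, "tz": 0.15, "ax": 0, "ay": 0, "az": 0},
    {"gripper": 0, "tx": 0, "ty": 0, "tz": 0, "ax": 0, "ay": 0, "az": 0}
  ]
}}

```text
t: 4.4
eef_pos: [0.5475, -0.141, 0.2647]
ee_rot: [-0.167, 1.571, 1.563]
force: [-0.5, 0.2, 0.0]
width: 0.0006
```

```bash
python3 look.py a4
```

```text
t 4.4 tip local [ 0.1361 -0.0145  0.0867] F [-0.5  0.2  0. ] w 0.0006 q [ 0.09  0.31 -0.41 -0.   -0.85 -1.51]
rotleft [0.0039 0.0007 0.0001]
```

View pics/a4.png

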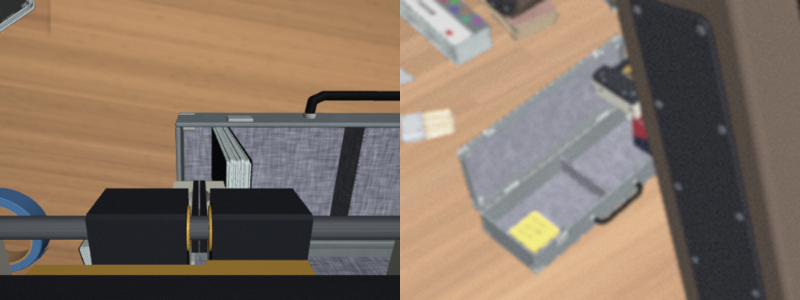

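Request:
{"name": "play_rows", "arguments": {
  "steps": [
    {"gripper": 0, "tx": 0, "ty": 0, "tz": 0.12, "ax": 0, "ay": 0, "az": 0},
    {"gripper": 0, "tx": 0, "ty": 0, "tz": 0.12, "ax": 0, "ay": 0, "az": 0},
    {"gripper": 0, "tx": 0, "ty": 0, "tz": 0.12, "ax": 0, "ay": 0, "az": 0},
    {"gripper": 0, "tx": 0, "ty": 0, "tz": 0.12, "ax": 0, "ay": 0, "az": 0},
    {"gripper": 0, "tx": 0, "ty": 0, "tz": 0, "ax": 0, "ay": 0, "az": 0}
  ]
}}

```text
t: 4.92
eef_pos: [0.5457, -0.1293, 0.2647]
ee_rot: [0.545, 1.571, 2.274]
force: [-0.7, 0.6, -0.0]
width: 0.0004
```

```bash
python3 look.py a5
```

```text
t 4.9167 tip local [ 0.1243 -0.0145  0.0867] F [-0.7  0.6 -0. ] w 0.0004 q [ 0.12  0.3  -0.42 -0.   -0.84 -1.53]
rotleft [ 0.0022  0.0006 -0.0004]
```

View pics/a5.png

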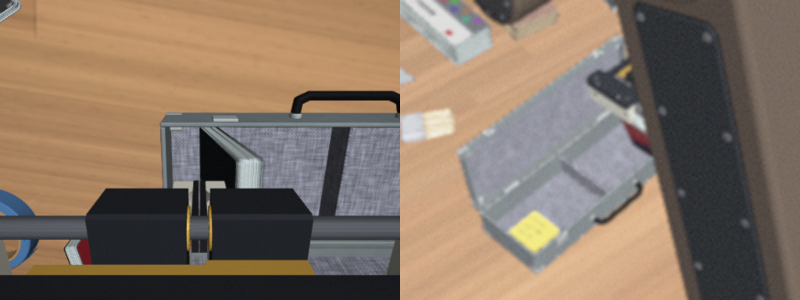

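Request:
{"name": "play_rows", "arguments": {
  "steps": [
    {"gripper": 0, "tx": 0, "ty": 0, "tz": 0.12, "ax": 0, "ay": 0, "az": 0},
    {"gripper": 0, "tx": 0, "ty": 0, "tz": 0.12, "ax": 0, "ay": 0, "az": 0},
    {"gripper": 0, "tx": 0, "ty": 0, "tz": 0.12, "ax": 0, "ay": 0, "az": 0},
    {"gripper": 0, "tx": 0, "ty": 0, "tz": 0.12, "ax": 0, "ay": 0, "az": 0},
    {"gripper": 0, "tx": 0, "ty": 0, "tz": 0, "ax": 0, "ay": 0, "az": 0}
  ]
}}

```text
t: 5.43
eef_pos: [0.5438, -0.1174, 0.2647]
ee_rot: [0.218, 1.571, 1.948]
force: [0.2, 0.7, -0.1]
width: 0.0002
```

```bash
python3 look.py a6
```

```text
t 5.4333 tip local [ 0.1122 -0.0144  0.0867] F [ 0.2  0.7 -0.1] w 0.0002 q [ 0.14  0.3  -0.43 -0.   -0.84 -1.55]
rotleft [ 0.0035  0.0004 -0.0001]
```

View pics/a6.png

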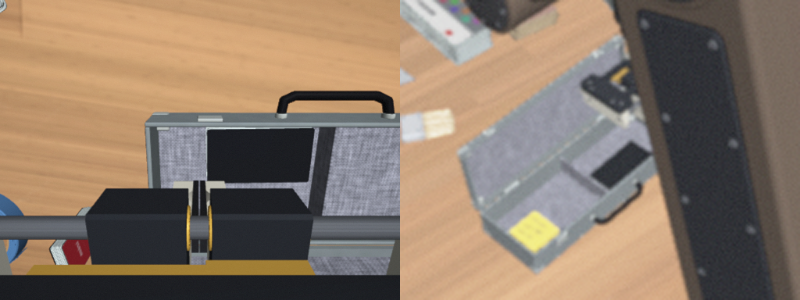

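Request:
{"name": "play_rows", "arguments": {
  "steps": [
    {"gripper": 0, "tx": -0.93, "ty": 0, "tz": 0, "ax": 0, "ay": 0, "az": 0},
    {"gripper": 0, "tx": -0.93, "ty": 0, "tz": 0, "ax": 0, "ay": 0, "az": 0},
    {"gripper": 0, "tx": -0.93, "ty": 0, "tz": 0, "ax": 0, "ay": 0, "az": 0},
    {"gripper": 0, "tx": -0.93, "ty": 0, "tz": 0, "ax": 0, "ay": 0, "az": 0},
    {"gripper": 0, "tx": -0.93, "ty": 0, "tz": 0, "ax": 0, "ay": 0, "az": 0},
    {"gripper": 0, "tx": -0.93, "ty": 0, "tz": 0, "ax": 0, "ay": 0, "az": 0},
    {"gripper": 0, "tx": 0, "ty": 0, "tz": 0, "ax": 0, "ay": 0, "az": 0},
    {"gripper": 0, "tx": 0, "ty": -0.91, "tz": 0.64, "ax": 0, "ay": 0, "az": 0},
    {"gripper": 0, "tx": 0, "ty": -0.91, "tz": 0.64, "ax": 0, "ay": 0, "az": 0},
    {"gripper": 0, "tx": 0, "ty": -0.91, "tz": 0.64, "ax": 0, "ay": 0, "az": 0},
    {"gripper": 0, "tx": 0, "ty": -0.91, "tz": 0.64, "ax": 0, "ay": 0, "az": 0},
    {"gripper": 0, "tx": 0, "ty": -0.91, "tz": 0.64, "ax": 0, "ay": 0, "az": 0},
    {"gripper": 0, "tx": 0, "ty": -0.91, "tz": 0.64, "ax": 0, "ay": 0, "az": 0},
    {"gripper": 0, "tx": 0, "ty": -0.91, "tz": 0.64, "ax": 0, "ay": 0, "az": 0},
    {"gripper": 0, "tx": 0, "ty": 0, "tz": 0, "ax": 0, "ay": 0, "az": 0}
  ]
}}

```text
t: 6.78
eef_pos: [0.6862, 0.0208, 0.4025]
ee_rot: [1.964, 1.57, -2.587]
force: [0.3, -0.7, -0.4]
width: 0.0005
```

```bash
python3 look.py a7
```

```text
t 6.7833 tip local [-0.0018  0.1479  0.2245] F [ 0.3 -0.7 -0.4] w 0.0005 q [ 0.31  0.38  0.04  0.   -1.23 -1.72]
rotleft [ 0.0188 -0.0019 -0.0045]
```

View pics/a7.png

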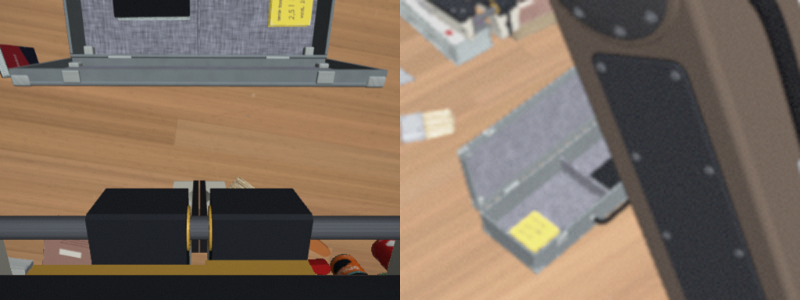

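Request:
{"name": "play_rows", "arguments": {
  "steps": [
    {"gripper": 0, "tx": 0.84, "ty": 0, "tz": 0, "ax": 0, "ay": 0, "az": 0},
    {"gripper": 0, "tx": 0.84, "ty": 0, "tz": 0, "ax": 0, "ay": 0, "az": 0},
    {"gripper": 0, "tx": 0.84, "ty": 0, "tz": 0, "ax": 0, "ay": 0, "az": 0},
    {"gripper": 0, "tx": 0.84, "ty": 0, "tz": 0, "ax": 0, "ay": 0, "az": 0},
    {"gripper": 0, "tx": 0.84, "ty": 0, "tz": 0, "ax": 0, "ay": 0, "az": 0},
    {"gripper": 0, "tx": 0, "ty": 0.3, "tz": 0, "ax": 0, "ay": 0, "az": 0},
    {"gripper": 0, "tx": 0, "ty": 0.3, "tz": 0, "ax": 0, "ay": 0, "az": 0},
    {"gripper": 0, "tx": 0, "ty": 0.3, "tz": 0, "ax": 0, "ay": 0, "az": 0},
    {"gripper": 0, "tx": 0, "ty": 0.3, "tz": 0, "ax": 0, "ay": 0, "az": 0},
    {"gripper": 0, "tx": 0, "ty": 0.3, "tz": 0, "ax": 0, "ay": 0, "az": 0},
    {"gripper": 0, "tx": 0, "ty": 0.3, "tz": 0, "ax": 0, "ay": 0, "az": 0},
    {"gripper": 0, "tx": 0, "ty": 0.3, "tz": 0, "ax": 0, "ay": 0, "az": 0},
    {"gripper": 0, "tx": 0, "ty": 0.3, "tz": 0, "ax": 0, "ay": 0, "az": 0},
    {"gripper": 0, "tx": 0, "ty": 0, "tz": 0, "ax": 0, "ay": 0, "az": 0}
  ]
}}

```text
t: 8.05
eef_pos: [0.6229, 0.0082, 0.2997]
ee_rot: [-0.755, 1.57, 0.974]
force: [0.3, 0.0, -0.2]
width: 0.0002
```

```bash
python3 look.py a8
```

```text
t 8.05 tip local [0.0006 0.0835 0.1217] F [ 0.3  0.  -0.2] w 0.0002 q [ 0.33  0.36 -0.24 -0.   -0.97 -1.74]
rotleft [-0.0006  0.003   0.0028]
```

View pics/a8.png

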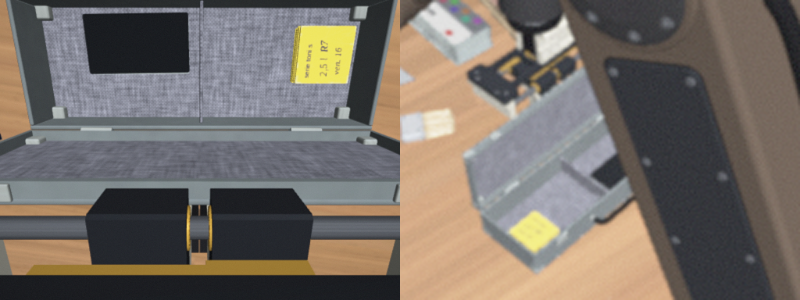

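Request:
{"name": "play_rows", "arguments": {
  "steps": [
    {"gripper": 0, "tx": 0, "ty": 0.2, "tz": 0, "ax": 0, "ay": 0, "az": 0},
    {"gripper": 0, "tx": 0, "ty": 0.2, "tz": 0, "ax": 0, "ay": 0, "az": 0},
    {"gripper": 0, "tx": 0, "ty": 0.2, "tz": 0, "ax": 0, "ay": 0, "az": 0},
    {"gripper": 0, "tx": 0, "ty": 0.2, "tz": 0, "ax": 0, "ay": 0, "az": 0},
    {"gripper": 0, "tx": 0, "ty": 0.2, "tz": 0, "ax": 0, "ay": 0, "az": 0},
    {"gripper": 0, "tx": 0, "ty": 0.2, "tz": 0, "ax": 0, "ay": 0, "az": 0},
    {"gripper": 0, "tx": 0, "ty": 0.2, "tz": 0, "ax": 0, "ay": 0, "az": 0},
    {"gripper": 0, "tx": 0, "ty": 0.2, "tz": 0, "ax": 0, "ay": 0, "az": 0},
    {"gripper": 0, "tx": 0, "ty": 0.2, "tz": 0, "ax": 0, "ay": 0, "az": 0},
    {"gripper": 0, "tx": 0, "ty": 0, "tz": 0, "ax": 0, "ay": 0, "az": 0}
  ]
}}

```text
t: 8.98
eef_pos: [0.5787, 0.001, 0.2992]
ee_rot: [1.396, 1.57, 3.125]
force: [-0.4, 1.0, -0.6]
width: 0.0004
```

```bash
python3 look.py a9
```

```text
t 8.9833 tip local [0.0008 0.0386 0.1212] F [-0.4  1.  -0.6] w 0.0004 q [ 0.34  0.29 -0.34 -0.   -0.93 -1.75]
rotleft [-0.0017  0.0011 -0.0062]
```

View pics/a9.png

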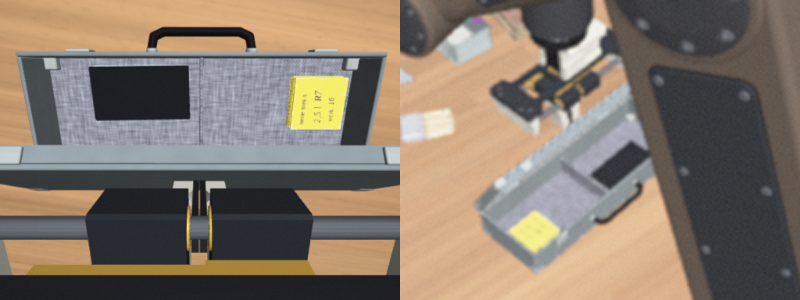

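Request:
{"name": "play_rows", "arguments": {
  "steps": [
    {"gripper": 0, "tx": 0, "ty": 0.2, "tz": 0, "ax": 0, "ay": 0, "az": 0},
    {"gripper": 0, "tx": 0, "ty": 0.2, "tz": 0, "ax": 0, "ay": 0, "az": 0},
    {"gripper": 0, "tx": 0, "ty": 0.2, "tz": 0, "ax": 0, "ay": 0, "az": 0},
    {"gripper": 0, "tx": 0, "ty": 0.2, "tz": 0, "ax": 0, "ay": 0, "az": 0},
    {"gripper": 0, "tx": 0, "ty": 0.2, "tz": 0, "ax": 0, "ay": 0, "az": 0},
    {"gripper": 0, "tx": 0, "ty": 0.2, "tz": 0, "ax": 0, "ay": 0, "az": 0},
    {"gripper": 0, "tx": 0, "ty": 0.2, "tz": 0, "ax": 0, "ay": 0, "az": 0},
    {"gripper": 0, "tx": 0, "ty": 0, "tz": 0, "ax": 0, "ay": 0, "az": 0},
    {"gripper": 0, "tx": 0, "ty": 0, "tz": 0, "ax": 0, "ay": 0, "az": 0},
    {"gripper": 0, "tx": 0, "ty": 0, "tz": 0, "ax": 0, "ay": 0, "az": 0}
  ]
}}

```text
t: 9.92
eef_pos: [0.5453, -0.0042, 0.2993]
ee_rot: [-1.604, 1.57, 0.125]
force: [-0.1, -0.9, -1.0]
width: 0.0009
```

```bash
python3 look.py b1
```

```text
t 9.9167 tip local [0.0007 0.005  0.1213] F [-0.1 -0.9 -1. ] w 0.0009 q [ 0.35  0.24 -0.42  0.   -0.91 -1.76]
rotleft [ 0.0009 -0.0001  0.0038]
```

View pics/b1.png

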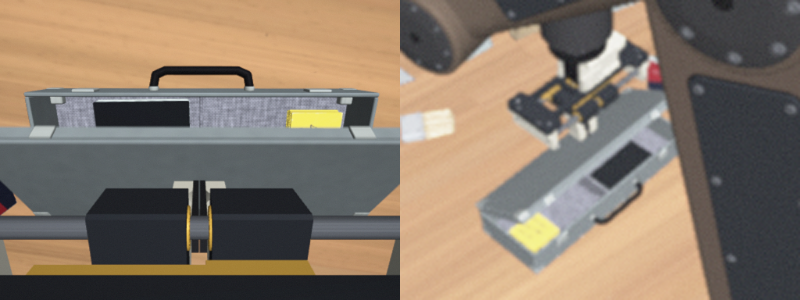

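Request:
{"name": "play_rows", "arguments": {
  "steps": [
    {"gripper": 0, "tx": 0, "ty": 0.2, "tz": 0, "ax": 0, "ay": 0, "az": 0},
    {"gripper": 0, "tx": 0, "ty": 0.2, "tz": 0, "ax": 0, "ay": 0, "az": 0},
    {"gripper": 0, "tx": 0, "ty": 0.2, "tz": 0, "ax": 0, "ay": 0, "az": 0},
    {"gripper": 0, "tx": 0, "ty": 0.2, "tz": 0, "ax": 0, "ay": 0, "az": 0},
    {"gripper": 0, "tx": 0, "ty": 0.2, "tz": 0, "ax": 0, "ay": 0, "az": 0},
    {"gripper": 0, "tx": 0, "ty": 0, "tz": 0, "ax": 0, "ay": 0, "az": 0},
    {"gripper": 0, "tx": 0, "ty": 0, "tz": 0, "ax": 0, "ay": 0, "az": 0},
    {"gripper": 0, "tx": 0, "ty": 0, "tz": 0, "ax": 0, "ay": 0, "az": 0}
  ]
}}

```text
t: 10.68
eef_pos: [0.5206, -0.0082, 0.2994]
ee_rot: [-1.581, 1.57, 0.149]
force: [-0.5, -0.3, -0.8]
width: 0.0004
```

```bash
python3 look.py b2
```

```text
t 10.6833 tip local [ 0.0007 -0.02    0.1214] F [-0.5 -0.3 -0.8] w 0.0004 q [ 0.36  0.2  -0.47  0.   -0.9  -1.77]
rotleft [ 0.0012 -0.      0.0047]
```

View pics/b2.png

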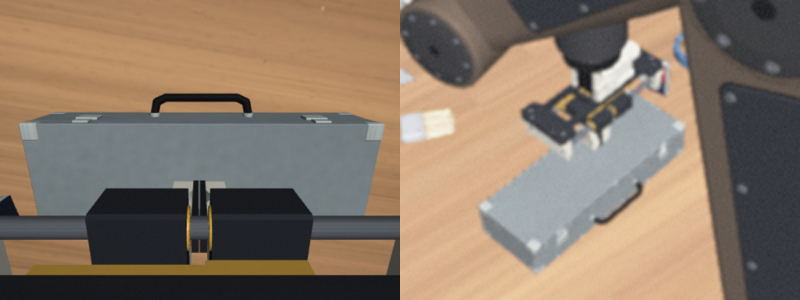

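The lid has fallen shut. I'll back off upward and check.

Request:
{"name": "play_rows", "arguments": {
  "steps": [
    {"gripper": 0, "tx": -0.9, "ty": 0, "tz": 0, "ax": 0, "ay": 0, "az": 0},
    {"gripper": 0, "tx": -0.9, "ty": 0, "tz": 0, "ax": 0, "ay": 0, "az": 0},
    {"gripper": 0, "tx": -0.9, "ty": 0, "tz": 0, "ax": 0, "ay": 0, "az": 0},
    {"gripper": 0, "tx": -0.9, "ty": 0, "tz": 0, "ax": 0, "ay": 0, "az": 0},
    {"gripper": 0, "tx": -0.9, "ty": 0, "tz": 0, "ax": 0, "ay": 0, "az": 0},
    {"gripper": 0, "tx": 0, "ty": 0, "tz": -0.9, "ax": 0, "ay": 0, "az": 0},
    {"gripper": 0, "tx": 0, "ty": 0, "tz": -0.9, "ax": 0, "ay": 0, "az": 0},
    {"gripper": 0, "tx": 0, "ty": 0, "tz": -0.9, "ax": 0, "ay": 0, "az": 0},
    {"gripper": 0, "tx": 0, "ty": 0, "tz": -0.9, "ax": 0, "ay": 0, "az": 0},
    {"gripper": 0, "tx": 0, "ty": 0, "tz": -0.9, "ax": 0, "ay": 0, "az": 0},
    {"gripper": 0, "tx": 0, "ty": 0, "tz": -0.9, "ax": 0, "ay": 0, "az": 0},
    {"gripper": 0, "tx": 0, "ty": 0, "tz": -0.9, "ax": 0, "ay": 0, "az": 0},
    {"gripper": 0, "tx": 0, "ty": 0, "tz": -0.9, "ax": 0, "ay": 0, "az": 0},
    {"gripper": 0, "tx": 0, "ty": 0, "tz": -0.9, "ax": 0, "ay": 0, "az": 0},
    {"gripper": 0, "tx": 0, "ty": 0, "tz": -0.9, "ax": 0, "ay": 0, "az": 0},
    {"gripper": 0, "tx": 0, "ty": 0, "tz": -0.9, "ax": 0, "ay": 0, "az": 0},
    {"gripper": 0, "tx": 0, "ty": 0, "tz": -0.9, "ax": 0, "ay": 0, "az": 0},
    {"gripper": 0, "tx": 0, "ty": 0, "tz": -0.9, "ax": 0, "ay": 0, "az": 0},
    {"gripper": 0, "tx": 0, "ty": 0, "tz": -0.9, "ax": 0, "ay": 0, "az": 0},
    {"gripper": 0, "tx": 0, "ty": 0, "tz": 0, "ax": 0, "ay": 0, "az": 0}
  ]
}}

```text
t: 12.45
eef_pos: [0.5706, -0.3224, 0.4106]
ee_rot: [1.741, 1.569, -2.816]
force: [0.8, 0.6, 0.3]
width: 0.0004
```

```bash
python3 look.py b3
python3 - <<'E'
from fit import *
from station import optics
p=np.load("p.npy")
out=[]
for n,(a,b,w,h) in (("top",(180,140,133,100)),("scene",(165,130,133,100))):
    full=optics.grab_frame(n)[:,:,::-1].copy();cv2.imwrite(f"pics/{n}_end.png",full)
    im=cv2.resize(full[b:b+h,a:a+w],None,fx=3,fy=3,interpolation=cv2.INTER_CUBIC)
    for x in(-.156,.156):
        for y in(-.056,.056):
            cv2.circle(im,tuple(int(v) for v in (proj(n,W(p,(x,y,.06)))-(a,b))*3),2,(0,255,0),-1)
    out.append(im)
cv2.imwrite("pics/end.png",np.hstack(out))
E
```

```text
t 12.45 tip local [ 0.3189 -0.0205  0.2326] F [0.8 0.6 0.3] w 0.0004 q [-0.22  0.32 -0.03  0.   -1.22 -1.2 ]
rotleft [-0.0218 -0.0022 -0.0129]
```

View pics/end.png

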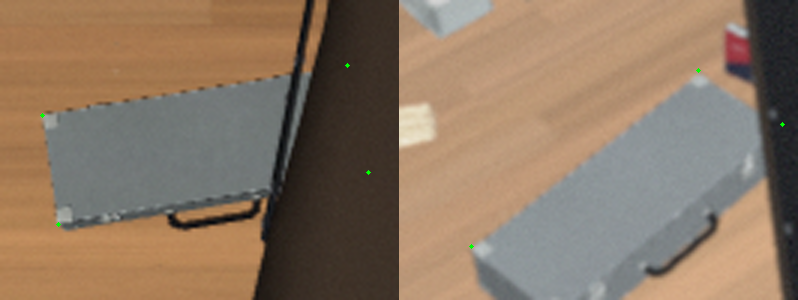

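View pics/top_end.png

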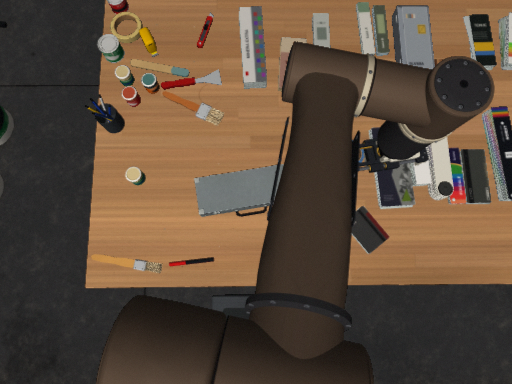

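View pics/b3.png

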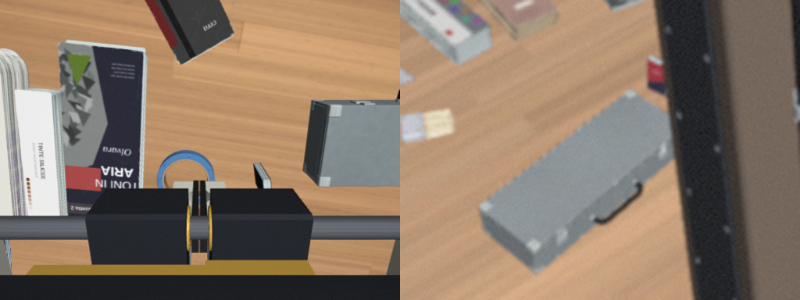

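Run:
```python
import cv2
im=cv2.imread("pics/scene_end.png")[180:250,180:300]
cv2.imwrite("pics/end2.png",cv2.resize(im,None,fx=6,fy=6,interpolation=cv2.INTER_CUBIC))
```

```text
(no output)
```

View pics/end2.png

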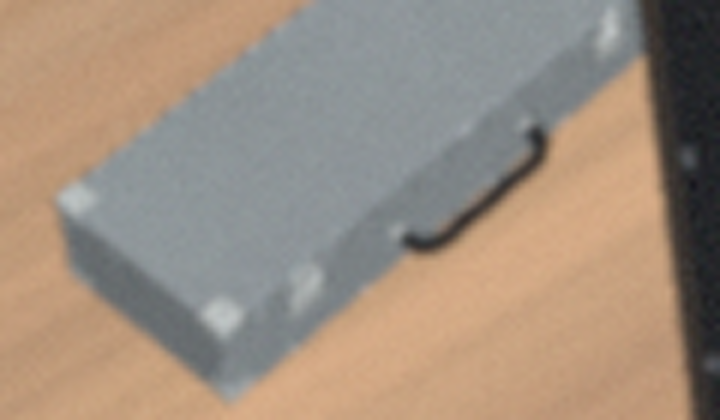

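The lid is flush with no gap at the front, and the small look-alike still stands outside the case. I'll hand it in.

```bash
python3 -c "
from station import job_done
print(job_done())"
```

```text
the job is handed in; nothing more can be done
None
```

The pocket fan is lying flat in its compartment and the case is shut. The job was handed in at about 12.6 s on the robot's clock.

- **Fan:** I tipped it towards the divider by its top with the closed fingertips. It came to rest flat on the floor of the right compartment, dark back up, and the pictures before the lid shut showed it that way.
- **Lid:** I pushed it over from behind near its middle until it fell shut by itself. The wrist force stayed at noise level, about 1 N, in every reading I took.
- **Last checks:** In the last pictures the lid's visible corners lie where a 60 mm shut height puts them. No gap shows at the front, and the gripper was clear of everything.
- **Other things:** The note block still lay in its compartment in the last view before the lid shut. The pot, tape, booklet and the small look-alike fan showed no visible change by eye; I did not measure their positions.

Two checks fell short. The arm hid the case's right end in the overhead and scene views, so I judged that end from the wrist picture. Shutness is only confirmed to about 1 pixel, roughly 2 mm. The first move call was refused with "invalid input" and moved nothing; sending every field in each row fixed it.

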